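Set a copper test bar against the flip stop

ROBOT

A 6-joint arm with a two-finger parallel gripper is mounted at the origin on the work surface. World frame = base frame: x ahead of the robot, y to its left, z up, the work surface at z = 0. Lengths are in m, angles in rad, forces in N, time in s.
With the tool pointing down it reaches from about 0.3 to 0.875 m from the base axis. Payload 6.4 kg.
Tool frame: the origin (TCP) lies midway between the tips of the shut fingers; the grasp point (between the pads) lies 19 mm behind it; z points along the fingers, y is the direction in which the jaws open and shut (so a half turn about z gives the same grasp; the last joint's range is limited). The gripper opens to 85 mm and grips with 20 to 120 N. Pads are 22 mm wide; open, the fingers measure 114 mm over their backs; the gripper's body (76 mm by 85 mm) begins 54 mm behind the grasp point. The pads swing forward as they close: fully open they stand 13 mm farther back than shut.
Start: joints at [-1.427, 0.181, 1.607, -0, 1.354, -0.206], TCP at [0.197, -0.54, 0.231] pointing down, gripper open.
Joint ranges: [-2.99, 2.99], [-0.89, 2.07], [0.3, 2.58], [-1.14, 4.28], [0, 2.63], [-3.12, 3.12]. Speed limits (rad/s): [2.57, 2.57, 3.01, 3.14, 3.14, 3.14].

INTERFACE

Orientations are given as a unit quaternion [w, x, y, z].
In Python, from bench import ctrl, optics, ticket gives the robot as it stands. The module is installed in compiled form; this text tells all that it offers.
- The arm moves only by the tool step_arm, never from a script. Its argument "targets" is text: rows parted by semicolons, each of 6 numbers parted by spaces: the shift along the tool's x, y, z in mm, then the turn, a rotation vector about the tool's x, y, z in rad. In form: dx dy dz rx ry rz; .... A call has 1 to 8 rows; each row is the pose to reach, as a shift and turn from the pose commanded when the call began, along the tool's axes at that moment; what a row does not reach only later rows make up. A row lasts 1/8 s, in which the tool goes at most 62.5 mm and 10.7 degrees, less where a joint would pass 70% of its speed; a pose out of reach is approached as far as the arm can. A call with a gripper value outside its range is refused whole. "grip" is the opening in per cent of the stroke, from 0 (shut) to 100 (fully open), set as the call begins (left out, the last holds). The fingers move at their own pace and stop on an object; the grip force is fixed at half the most. Time passes only in rows, so rows that repeat a pose let the fingers close. It gives the time, the measured TCP pose, the force and the opening at its end, in the units of the state.
- ctrl.get_obs(): the state, without advancing time (a new reading comes with each control period).
- optics.camera(name): name is "side" or "top"; returns a dict with "image" (400x640x3 uint8, red, green, blue), "mtx" (3x3 intrinsics, pixels), "xyz" and "orientation" of the camera in the world. Camera axes: x right, y up, looking along -z (the intrinsics and any distortion apply to the point x, -y, -z); pixel columns grow to the right and rows downward; lengths in m; the calibration is good to about 2 mm. A picture is of the moment at which its call begins. There is no depth.
- ticket.hand_in(): hands the job in, once; it reports no verdict.
The state is a dict: "time_s": time; "q": joint angles; "dq": joint speeds; "joint_efforts": joint torques, N m; "eef_pos": TCP position; "eef_rot": TCP orientation; "wrist_force": force on the tool from outside, world axes, zero at the start; "torque": the same for the moment, N m; "opening": opening from 0.0 (shut) to 1.0 (fully open).
Only numpy, scipy, OpenCV 4.12 (cv2) and the standard library are available. Lean on these libraries where they do the work, as an engineer would, in place of code of your own. Each camera call takes 0.05 s, during which the arm holds its last target.

TASK

Flip the red stop flag all the way down in front of the fence, then slide the copper bar along the bed, long side flat on the fence, until its end is home on the steel stop screw and the sprung contact pin in the screw's end is pushed in. Press it home for a moment with a light steady push, 6 to 8 newtons and never over 10, so that the fine screw is not strained, then let go and leave the flag down, the bar seated and the other things on the bench where they are.

Things in the scene. Friction and masses are not known exactly. Their poses are not given: they have to be found in the camera images.
- fixture: fixed bar-locating fixture: dark steel bed 110 x 400 mm, its top 15 mm above the bench, with an aluminium fence 14 mm thick along its far side, rising 26 mm above the bed. Origin: centre of the bed's underside. +y: along the fence, the way the bar is pushed to the stop; +x: across the bed to the fence, away from the robot; z up. The fence face the bar lies on is at x = +30 mm
- flag_hinge (a point): centre of the flag's hinge pin (along the fixture's y), 64 mm above the bench and 7 mm behind the fence face, on a blue carriage clamped at a different place along the fence each time; 60 N would shove it. Carriage 44 mm along the fence, hinge lugs up to 71 mm above the bench, black clamping knob standing out to 41 mm behind the pin, 27 to 45 mm high
- flag (a joint): angle of the red flag, rad: 0 = fully down (arm level, leg hanging before the fence in the bar's path), 1.5 to 1.9 = up, leaning away from the robot. Stiff hinge, stays where left; about 2 N at the tab moves it. 24 mm wide along the pin; arm 8 mm thick, upper face 6 mm above the pin, reaching 56 mm out to a thumb tab; the leg hangs 10 to 34 mm out from the pin and ends 3 mm above the bed
- flag_tab (a point): point on the flag's upper face (the face turned away from the robot when up), at the middle of the width, 6 mm from the free end of its thumb tab, 50 mm out from the pin; moves with the flag. Out of the far side of the leg trails the micrometer head's thimble, up to 65 mm long
- flag_leg (a point): point on the side of the flag's leg that faces the bar, where the stop screw comes out; moves with the flag. With the flag down it is 15 mm in front of the fence face and 8.5 mm above the bed. The steel stop screw (spindle of a micrometer head, 9 mm across) stands out of it along the fixture's -y: its flat end is the stop. It is set anew each time, 5 to 30 mm out, not measured: feel for it
- contact_pin (a joint): how far the thin sprung brass pin in the screw's end (the bar's electric contact) is pushed in, m: 0 = free, standing 4 mm proud of the screw's flat end; 0.004 = flush, the bar is home on the screw. Its spring gives only about 0.3 N; the reading is as noisy as the positions
- bar_center (a point): centre of the copper bar, half-way up: 30 mm wide, 140 mm long, 12 mm high, 0.35 to 0.6 kg, lying loose and a little askew on the smooth bed (1 to 2 N slides it), short of the stop and off the fence. Its y axis is its length and points to the end that meets the stop. Flat on the fence, its centre is at x = +15 mm in the fixture's frame
- bar_front (a point): middle of the bar's end face that must meet the stop screw, half-way up, 70 mm from bar_center
- brass_bar: bystander: brass bar 25 x 120 x 12 mm lying on the bench; origin at centre of underside, length along its y
- alu_bar: bystander: aluminium bar 30 x 120 x 12 mm lying on the bench; origin at centre of underside, length along its y
- weight: bystander: knobbed brass weight, 32 mm across and 56 mm high; origin at centre of underside
- solvent: bystander: white plastic bottle, 56 mm across and 130 mm high; origin at centre of underside
- ring_gauge: bystander: steel ring gauge, 60 mm across and 16 mm high; origin at centre of underside
- screwdriver: bystander: screwdriver 170 mm long with a red handle, lying along its x; origin under its middle
- caliper: bystander: steel caliper 210 mm long, lying along its y; origin under its middle
Mind the look-alikes: they are no part of the job. Leave any blue look-alike of the part that bears bar_center alone.

How it is judged:
By the outcome, as a careful person would: the job done as asked, in the order asked, and still so for the second after the job is handed in, with the robot touching nothing.
It also fails if it takes over 72 s, if anything falls off the work surface, if the arm or the gripper's body presses on something with over 40 N, if the wrist force passes 120 N, or if a joint passes its speed limit or range.

## Working session

There is one attempt and no reset: what is moved stays moved. The work goes in short steps, Python scripts to look and compute and a tool call to move; the robot and the scene stay as the last step left them, time stands still between calls to the robot, and variables do not carry over. Pictures are saved under pics/ and viewed, and the job is handed in when it is done.

Besides the shell and the picture viewer there is one more tool, called by a JSON object that holds its "name" and its "arguments". step_arm: Moves the arm, as the interface text tells. Its arguments: {"type":"object","properties":{"targets":{"type":"string"},"grip":{"type":"number"}},"required":["targets"]}

```bash
mkdir -p pics; python3 - <<'E'
from bench import ctrl, optics
import cv2
print(ctrl.get_obs())
for n in("side","top"):
    c=optics.camera(n); print(n,c["mtx"],c["xyz"],c["orientation"],[k for k in c])
    cv2.imwrite(f"pics/{n}0.png",c["image"][:,:,::-1])
E
```

```text
{'time_s': 0.0, 'q': array([-1.42730061e+00,  1.81534433e-01,  1.60799799e+00,  1.44645215e-05,
        1.35379622e+00, -2.06285391e-01]), 'dq': array([ 0.0015333 , -0.0007543 , -0.0010337 ,  0.00042118, -0.00142466,
       -0.00054804]), 'joint_efforts': array([ 4.63875142e-05, -4.44882059e+01, -3.51334155e+01, -3.31543806e-04,
        9.23237996e-03, -1.10230323e-05]), 'eef_pos': array([ 0.19699705, -0.539621  ,  0.23039271]), 'eef_rot': array([-8.67346282e-04,  9.84745489e-01,  1.73998759e-01,  3.43039183e-05]), 'wrist_force': array([-1.140845  ,  0.70072222,  0.30659375]), 'torque': array([-0.01764935, -0.02052023,  0.01081754]), 'opening': 0.9994285519599385}
side [[412.36678396   0.         311.8276825 ]
 [  0.         412.36678396 197.49092605]
 [  0.           0.           1.        ]] [ 0.43388199 -0.69176366  0.84673444] [ 0.93346328  0.35552084 -0.01994569 -0.0430513 ] ['image', 'mtx', 'xyz', 'orientation']
top [[511.52640159   0.         327.17126714]
 [  0.         511.52640159 205.34697577]
 [  0.           0.           1.        ]] [ 0.30749052 -0.002175    1.54096227] [ 0.7122109   0.04759507 -0.05410436 -0.69825716] ['image', 'mtx', 'xyz', 'orientation']
```

View pics/side0.png

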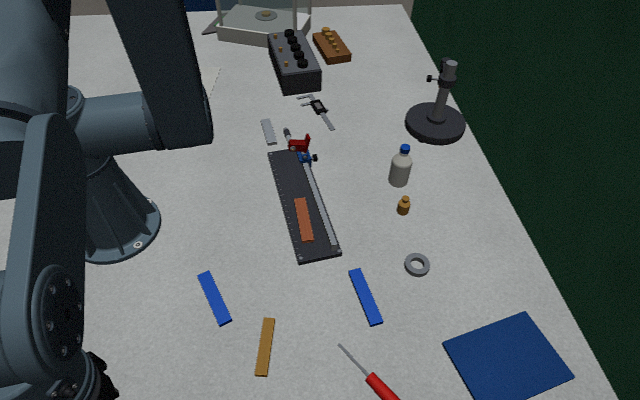

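View pics/top0.png

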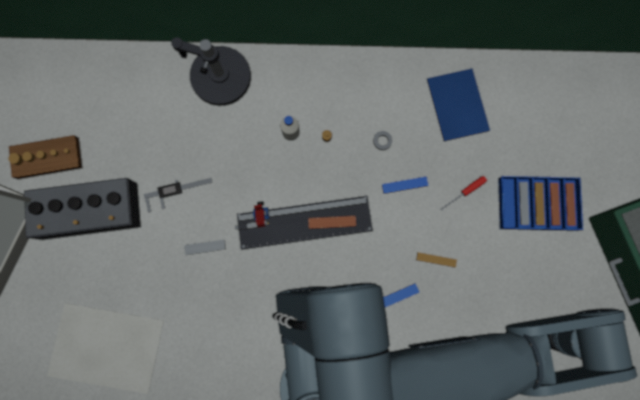

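Side: the fixture spans about (268,152)–(340,258), with the red flag near (298,143) and the copper bar at (303,219). Top: the fixture spans (237,213)–(372,230), with the flag at (260,213) and the bar at (332,222). I'll zoom in.

```bash
cat > h.py <<'E'
import numpy as np, cv2
from scipy.spatial.transform import Rotation as R
from bench import ctrl, optics
def rot(q): return R.from_quat([q[1],q[2],q[3],q[0]]).as_matrix()
def proj(c,P):
    P=np.atleast_2d(P); p=(P-np.array(c["xyz"]))@rot(c["orientation"])
    p=p*[1,-1,-1]; uv=(p/p[:,2:])@np.array(c["mtx"]).T
    return uv[:,:2]
def ray(c,uv):
    d=np.linalg.inv(c["mtx"])@[uv[0],uv[1],1]; d=rot(c["orientation"])@(d*[1,-1,-1])
    return np.array(c["xyz"]),d
def onz(c,uv,z):
    o,d=ray(c,uv); return o+d*(z-o[2])/d[2]
def crop(c,x0,y0,x1,y1,s,fn):
    im=c["image"][y0:y1,x0:x1,::-1]; im=cv2.resize(im,None,fx=s,fy=s,interpolation=cv2.INTER_CUBIC)
    im=np.clip(im*1.6,0,255).astype('uint8')
    cv2.imwrite(fn,im)
E
python3 - <<'E'
from h import *
crop(optics.camera("side"),250,110,350,270,5-1,"pics/s1.png".replace("s1","s1"))
crop(optics.camera("side"),260,110,340,180,8,"pics/s2.png")
crop(optics.camera("top"),225,185,385,260,5,"pics/t1.png")
E
```

```text
(no output)
```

View pics/s1.png

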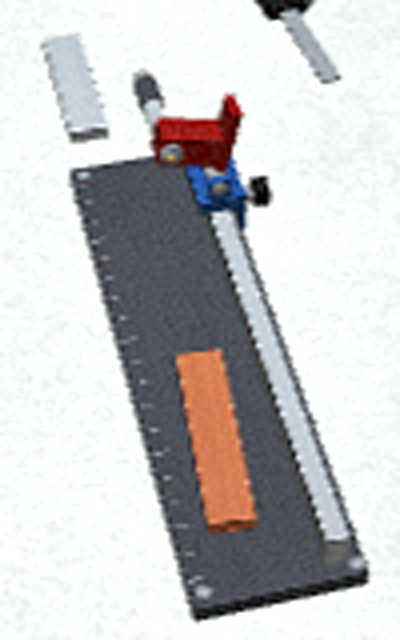

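View pics/s2.png

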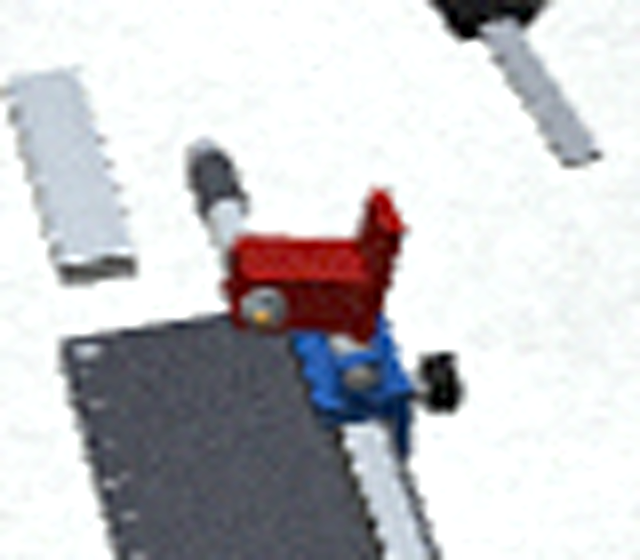

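View pics/t1.png

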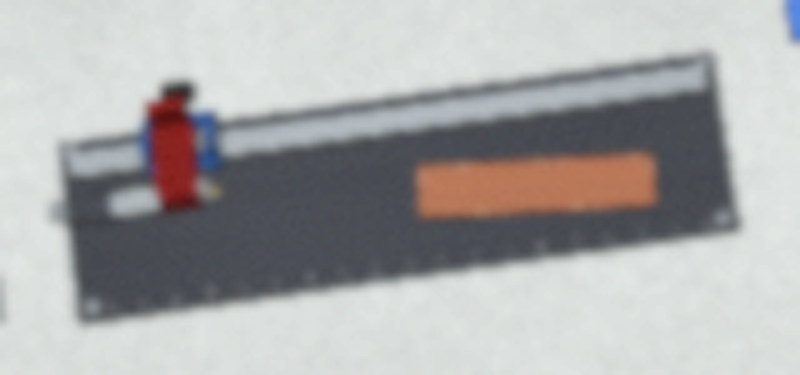

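```bash
cat > fit.py <<'E'
from h import *
from scipy.optimize import least_squares
S=optics.camera("side");T=optics.camera("top")
cs=[((-55,200),(267.5,153.2)),((-55,-200),(297.3,261.8)),((55,-200),(342,252.8))]
ct=[((55,200),(237,213.6)),((-55,200),(241,249.4)),((-55,-200),(373,231)),((55,-200),(367.4,195.6))]
def f2w(p,F):
    x,y,z=np.array(p)/1000.; c,s=np.cos(F[2]),np.sin(F[2]); return np.array([F[0]+c*x-s*y,F[1]+s*x+c*y,z])
def res(F,which="st",full=False):
    r=[]
    if "s" in which:
        for p,u in cs: r.append(proj(S,f2w((*p,15),F))[0]-u)
    if "t" in which:
        for p,u in ct: r.append(proj(T,f2w((*p,15),F))[0]-u)
    return np.ravel(r)
if __name__=="__main__":
  for w in("s","t","st"):
    o=least_squares(res,[.5,0,0.1],args=(w,)); print(w,o.x,o.fun.round(1))
E
python3 fit.py
```

```text
s [0.47942914 0.05000258 0.15652099] [-0.2 -1.1  0.2  0.6 -0.1  0.1]
t [0.47620568 0.05179875 0.15889277] [-0.6 -0.2 -0.4  0.3  0.5  0.2  0.6 -0.3]
st [0.47769244 0.05104759 0.15992128] [-1.  -1.2 -0.2  0.3 -0.6 -0.3 -0.4 -0.6 -0.1 -0.1  0.8 -0.4  0.8 -0.9]
```

```bash
cat >> fit.py <<'E'
F=least_squares(res,[.5,0,0.1]).x
def w2f(P,F=F):
    d=(np.array(P)-[F[0],F[1],0])*1000; c,s=np.cos(F[2]),np.sin(F[2]); return np.array([c*d[0]+s*d[1],-s*d[0]+c*d[1],d[2]])
E
python3 - <<'E'
from fit import *
for n,c,pts in(("S",S,[(294.25,198),(305,197.25),(313.75,240),(302.5,242)]),("T",T,[(308.2,218.2),(355.8,215.6),(356.2,225.8),(308.6,228.2)])):
    P=[w2f(onz(c,u,.027)) for u in pts]; print(n,np.round(P,1).tolist(),np.mean(P,0).round(1))
# pin end / carriage
print("pin end S z64",w2f(onz(S,(305,156.9),.064)))
for u in [(143,135),(218,130),(160,115),(215,115)]: 
    print(u,w2f(onz(T,(u[0]/5+225,u[1]/5+185),.050)).round(1))
# flag blob
for n,c in(("S",S),("T",T)):
    im=c["image"].astype(int); m=(im[:,:,0]>70)&(im[:,:,1]<45)&(im[:,:,2]<50)
    m[:, :200]=0;m[:100]=0;m[260:]=0;m[:,330:]=0
    ys,xs=np.nonzero(m);print(n,xs.min(),xs.max(),ys.min(),ys.max(),xs.mean(),ys.mean())
    # annotate
    for y in (130,140,150,160,170):
        for th in(1.5,1.9): pass
E
```

```text
S [[-18.0, -10.7, 27.0], [10.4, -15.1, 27.0], [-2.6, -156.0, 27.0], [-30.6, -155.0, 27.0]] [-10.2 -84.2  27. ]
T [[7.9, -10.7, 27.0], [-4.1, -152.4, 27.0], [-34.5, -149.0, 27.0], [-21.9, -7.9, 27.0]] [-13.1 -80.   27. ]
pin end S z64 [38.98556529 99.04902588 64.        ]
(143, 135) [ 45.6 145.2  50. ]
(218, 130) [ 42.4 101.3  50. ]
(160, 115) [ 56.  133.9  50. ]
(215, 115) [ 51.5 101.9  50. ]
S 290 312 134 241 299.0 144.62222222222223
T 255 263 205 224 259.4308943089431 215.65040650406505
```

```bash
cat > flag.py <<'E'
from fit import *
def fp(r,n,y,th,yc): # flag local -> fixture mm
    return (37-r*np.cos(th)+n*np.sin(th), yc+y, 64+r*np.sin(th)+n*np.cos(th))
E
python3 - <<'E'
from flag import *
# pts: tip S, tip T ; tab end edges
def rs(p):
    th,L,yc=p
    a=proj(S,f2w(fp(22,-40.5,-12-L,th,yc),F))[0]-(292.75,148)
    b=proj(T,f2w(fp(22,-40.5,-12-L,th,yc),F))[0]-(267.5,223.2)
    return np.r_[a,b]
for yc in(120,122,124):
    o=least_squares(lambda p:rs((*p,yc)),[1.7,15]); print(yc,o.x,o.fun.round(2))
Sx=S["image"][:,:,::-1].copy()
def draw(c,th,yc,off,s,fn,sz):
    im=c["image"][off[1]:off[1]+sz[1],off[0]:off[0]+sz[0],::-1]; im=cv2.resize(im,None,fx=s,fy=s,interpolation=cv2.INTER_CUBIC); im=np.clip(im*1.6,0,255).astype('uint8')
    def L(a,b,col):
        u=[(proj(c,f2w(q,F))[0]-off)*s+s/2 for q in(a,b)]
        cv2.line(im,*[tuple(int(v) for v in q) for q in u],col,1)
    poly=[(0,6),(56,6),(56,-2),(34,-2),(34,-46),(10,-46),(10,-2)]
    for y in(-12,12):
        for i in range(len(poly)): L(fp(*poly[i],y,th,yc),fp(*poly[(i+1)%len(poly)],y,th,yc),(0,255,0) if y<0 else (255,255,0))
    for z in(15,41):
        for x in (30,44): L((x,-200,z),(x,200,z),(255,0,255))
    cv2.imwrite(fn,im)
import sys
for th in(1.55,1.75):
  draw(S,th,122,(260,110),8,f"pics/ov_s{th}.png",(80,70))
  draw(T,th,122,(230,185),8,f"pics/ov_t{th}.png",(70,60))
a=[np.hstack([cv2.resize(cv2.imread(f"pics/ov_{k}{th}.png"),(400,350)) for th in(1.55,1.75)]) for k in"st"]
cv2.imwrite("pics/ov.png",np.vstack(a)[:600])
E
```

```text
120 [1.86085781 2.52313723] [-0.68  0.59 -0.39 -1.05]
122 [1.86085782 4.52313947] [-0.68  0.59 -0.39 -1.05]
124 [1.86085781 6.52313694] [-0.68  0.59 -0.39 -1.05]
```

View pics/ov.png

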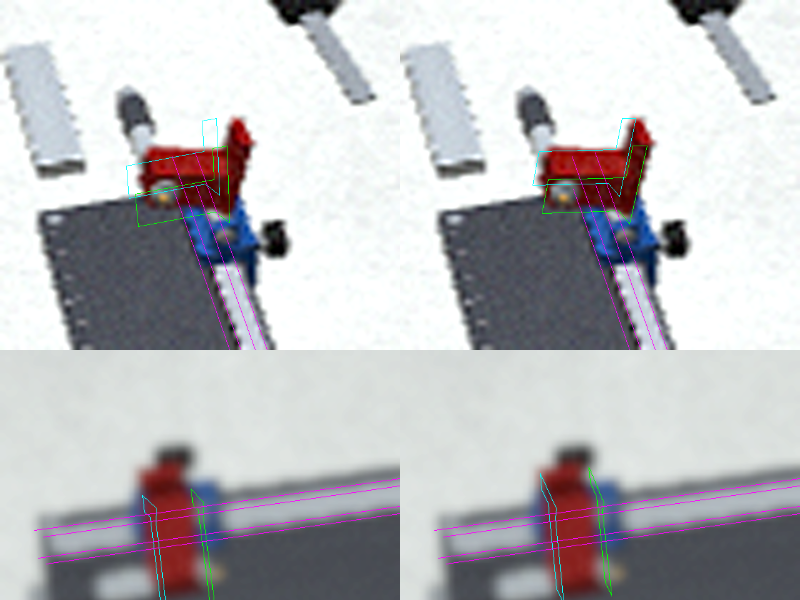

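```bash
cat > mv.py <<'E'
from fit import *
F=np.array([0.4777,0.0510,0.1590])
def state():
    o=ctrl.get_obs(); Rm=rot(o["eef_rot"]); return o,np.array(o["eef_pos"]),Rm
def show():
    o,p,Rm=state(); a=np.arctan2(Rm[1,0],Rm[0,0])
    print("t",round(o["time_s"],2),"F:",w2f(p,F).round(1),"yaw rel fix",round(a-F[2],3),"tilt",Rm[:2,2].round(3),"wF(fix)",(R.from_euler('z',-F[2]).apply(o["wrist_force"])).round(2),"open",round(o["opening"],2))
def plan(tf,yaw=None):
    o,p,Rm=state(); d=Rm.T@(f2w(tf,F)-p)*1000
    Rt=Rm if yaw is None else R.from_euler('z',yaw+F[2]).as_matrix()@np.diag([1,-1,-1])
    print("to",tf,"shift",d.round(1),"rot",R.from_matrix(Rm.T@Rt).as_rotvec().round(3))
if __name__=="__main__":
    import sys; show()
E
python3 - <<'E'
from mv import *
show()
print(f2w((85,125,100),F)); plan((85,125,230),0); plan((85,125,96),0)
for n,u in(("solvent",(289,127)),("weight",(327,135)),("ring",(382,140))): print(n,w2f(onz(T,u,.05),F).round(0))
E
```

```text
t 0.65 F: [-370.7 -539.3  231.3] yaw rel fix 0.191 tilt [-0. -0.] wF(fix) [ 0.67 -0.25  0.99] open 1.0
[0.54183646 0.18788139 0.1       ]
to (85, 125, 230) shift [ 573.4 -565.8    1.3] rot [0.    0.    0.191]
to (85, 125, 96) shift [ 573.4 -565.8  135.3] rot [0.    0.    0.191]
solvent [287.   9.  50.]
weight [ 247. -101.   50.]
ring [ 209. -262.   50.]
```

{"name": "step_arm", "arguments": {"targets": "36 -35 0 0 0 0.02; 72 -71 0 0 0 0.05; 108 -106 0 0 0 0.07; 143 -141 0 0 0 0.1; 179 -177 0 0 0 0.12; 215 -212 0 0 0 0.14; 251 -248 0 0 0 0.17; 287 -283 0 0 0 0.191", "grip": 0}}

```text
time_s: 1.65
eef_pos: [0.3703, -0.1746, 0.2317]
eef_rot: [0.0, 0.997, 0.079, 0.0]
wrist_force: [1.8, 0.5, 0.3]
opening: 0.002
```

```bash
python3 - <<'E'
from mv import *
show(); plan((85,125,200),0); plan((85,125,96),0)
print(state()[0]["q"].round(2))
E
```

```text
t 1.75 F: [-140.8 -203.5  231.4] yaw rel fix 0.005 tilt [0.001 0.001] wF(fix) [-0.14 -0.58 -0.09] open -0.0
to (85, 125, 200) shift [ 227.4 -327.3   32. ] rot [-0.001 -0.001  0.005]
to (85, 125, 96) shift [ 227.3 -327.2  136. ] rot [-0.001 -0.001  0.005]
[-0.73 -0.22  2.    0.    1.36  0.68]
```

{"name": "step_arm", "arguments": {"targets": "30 -46 0 0 0 0; 65 -93 0 0 0 0; 97 -140 0 0 0 0; 130 -187 5 0 0 0; 162 -234 10 0 0 0; 195 -281 20 0 0 0; 227 -327 32 0 0 0.005; 227 -327 32 0 0 0.005"}}

```text
time_s: 2.75
eef_pos: [0.5424, 0.1849, 0.1974]
eef_rot: [-0.0, 0.997, 0.079, -0.001]
wrist_force: [-0.3, -0.6, -0.1]
opening: 0.003
```

```bash
python3 - <<'E'
from mv import *
show(); plan((85,125,96),0)
crop(optics.camera("side"),240,60,400,180,5,"pics/s3.png")
crop(optics.camera("top"),205,165,325,255,6,"pics/t3.png")
E
```

```text
t 2.85 F: [ 84.4 119.5 198.7] yaw rel fix -0.004 tilt [-0.001 -0.001] wF(fix) [-0.39  0.33  0.64] open -0.0
to (85, 125, 96) shift [  0.7  -5.5 102.7] rot [ 0.001  0.001 -0.004]
```

View pics/s3.png

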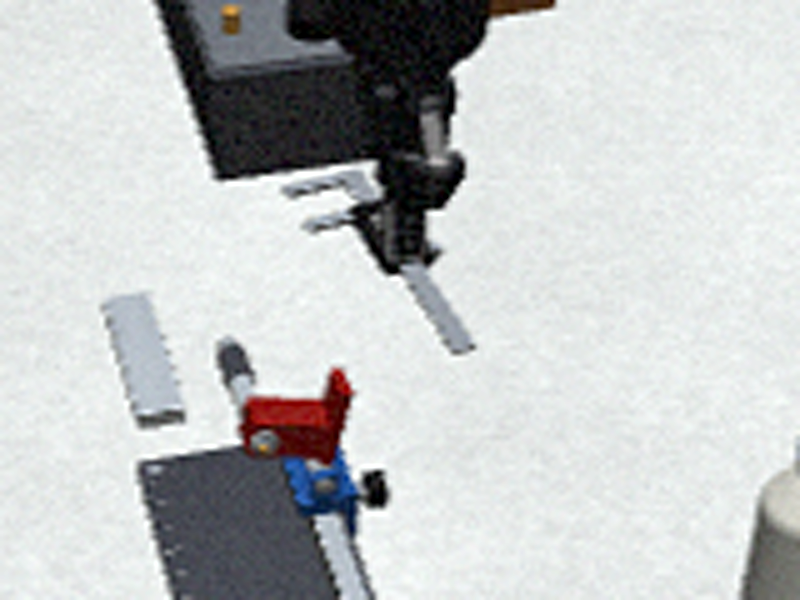

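View pics/t3.png

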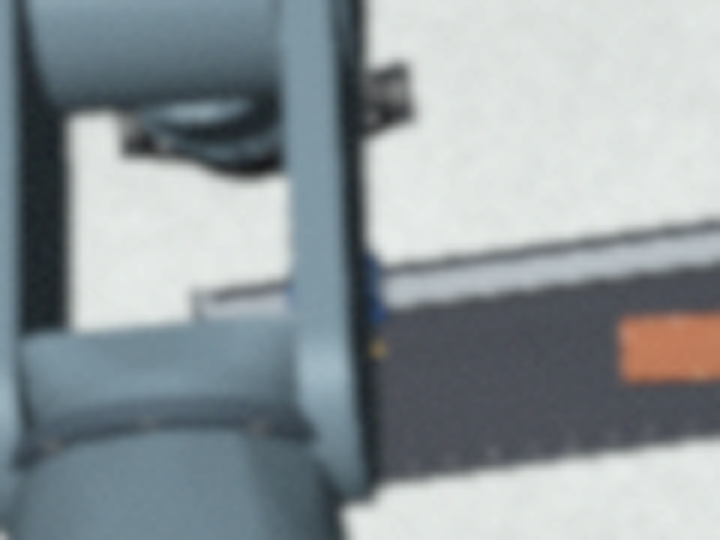

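Side crop: shut fingertip at (321,114) in full-frame pixels, behind and above the red flag tab at (308,135). Next I lower behind the tab.

{"name": "step_arm", "arguments": {"targets": "0 -5 25 0 0 0; 0 -5 50 0 0 0; 0 -5 75 0 0 0; 0 -5 92 0 0 0; -8 -5 92 0 0 0; -8 -5 92 0 0 0"}}

```text
time_s: 3.7
eef_pos: [0.5335, 0.1862, 0.1083]
eef_rot: [-0.0, 0.997, 0.077, 0.0]
wrist_force: [-0.8, 0.2, 0.2]
opening: 0.005
```

```bash
python3 - <<'E'
from mv import *
show(); plan((70,124,106)); plan((54,124,108)); plan((4,124,70))
crop(optics.camera("side"),260,90,340,180,6,"pics/s4.png")
E
```

```text
t 3.8 F: [ 77.3 124.9 108.7] yaw rel fix -0.005 tilt [0.002 0.   ] wF(fix) [ 0.13  0.42 -0.14] open -0.01
to (70, 124, 106) shift [-7.3  0.9  2.6] rot [0. 0. 0.]
to (54, 124, 108) shift [-23.3   1.    0.6] rot [0. 0. 0.]
to (4, 124, 70) shift [-73.4   1.3  38.5] rot [0. 0. 0.]
```

View pics/s4.png

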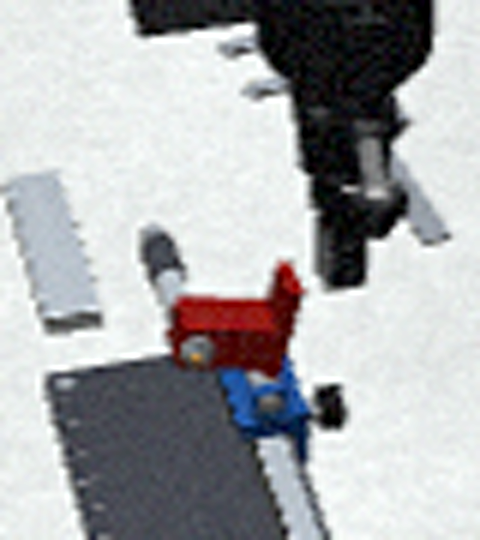

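{"name": "step_arm", "arguments": {"targets": "-8 1 1 0 0 0; -16 1 1 0 0 0; -24 1 1 0 0 0; -32 1 1 0 0 0; -38 1 2 0 0 0; -38 1 2 0 0 0"}}

```text
time_s: 4.6
eef_pos: [0.4951, 0.1797, 0.105]
eef_rot: [0.0, 0.997, 0.077, -0.001]
wrist_force: [-0.3, -0.1, -0.2]
opening: 0.004
```

```bash
python3 - <<'E'
from mv import *
show(); plan((29,124,104))
crop(optics.camera("side"),260,90,340,180,6,"pics/s5.png")
E
```

```text
t 4.7 F: [ 38.1 124.3 105. ] yaw rel fix -0.005 tilt [-0.001 -0.   ] wF(fix) [-0.17  0.32  0.56] open -0.0
to (29, 124, 104) shift [-9.1  0.3  1. ] rot [0. 0. 0.]
```

View pics/s5.png

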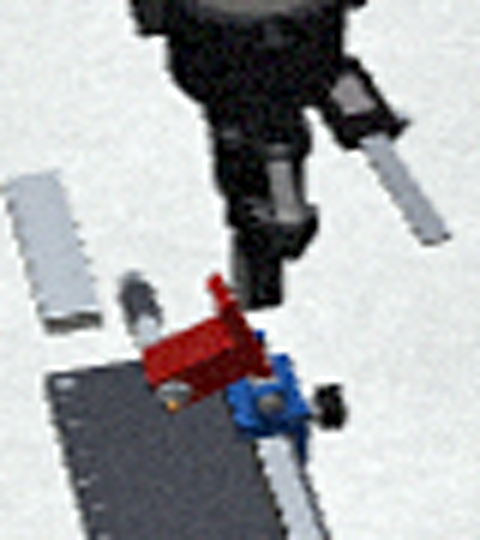

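The flag is following the finger: the tab has moved to about (296,137) and the leg is swinging down. I'll carry on along the arc.

{"name": "step_arm", "arguments": {"targets": "-9 0 2 0 0 0; -15 0 5 0 0 0; -20 0 9 0 0 0; -24 0 14 0 0 0; -28 0 19 0 0 0; -32 0 27 0 0 0; -35 0 32 0 0 0; -35 0 32 0 0 0"}}

```text
time_s: 5.75
eef_pos: [0.4606, 0.1743, 0.0725]
eef_rot: [0.0, 0.997, 0.077, -0.001]
wrist_force: [0.3, -0.2, -0.7]
opening: 0.0
```

```bash
python3 - <<'E'
from mv import *
show(); plan((0,124,70))
crop(optics.camera("side"),260,90,340,180,6,"pics/s6.png")
E
```

```text
t 5.85 F: [  3.2 124.4  73. ] yaw rel fix -0.005 tilt [-0.001 -0.   ] wF(fix) [-0.36  1.01  0.59] open -0.0
to (0, 124, 70) shift [-3.2  0.4  3. ] rot [0. 0. 0.]
```

View pics/s6.png

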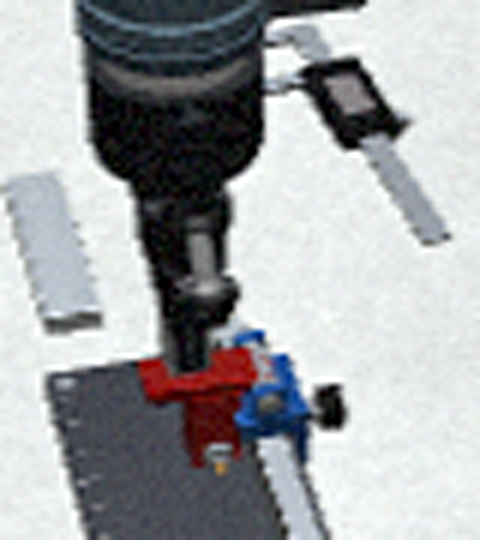

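{"name": "step_arm", "arguments": {"targets": "0 0 -5 0 0 0; -8 0 -5 0 0 0; -8 0 0 0 0 0; -8 0 2 0 0 0; -8 0 3 0 0 0; -8 0 3.5 0 0 0; -8 0 3.5 0 0 0"}}

```text
time_s: 6.78
eef_pos: [0.4533, 0.1731, 0.0699]
eef_rot: [0.0, 0.997, 0.077, -0.0]
wrist_force: [-3.4, -0.7, 4.1]
opening: 0.0
```

```bash
python3 - <<'E'
from mv import *
show()
E
```

```text
t 6.88 F: [ -4.7 124.4  69.9] yaw rel fix -0.005 tilt [-0.001 -0.   ] wF(fix) [-3.76 -0.15  5.99] open -0.0
```

{"name": "step_arm", "arguments": {"targets": "0 0 0.5 0 0 0; 0 0 1 0 0 0; 0 0 1 0 0 0"}}

```text
time_s: 7.25
eef_pos: [0.4533, 0.1731, 0.0697]
eef_rot: [0.0, 0.997, 0.077, -0.0]
wrist_force: [-7.3, -2.1, 14.1]
opening: -0.001
```

```bash
python3 - <<'E'
from mv import *
show()
E
```

```text
t 7.35 F: [ -4.7 124.4  69.7] yaw rel fix -0.005 tilt [-0.001 -0.   ] wF(fix) [-6.9  -0.64 12.93] open -0.0
```

The force climbs from 5 to 14 N within 0.2 mm of travel, with the tip at z ≈ 70 mm, so the flag is on its stop. I'll lift off and move out.

{"name": "step_arm", "arguments": {"targets": "0 0 -15 0 0 0; 0 0 -45 0 0 0; -10 40 -80 0 0 0; -25 90 -80 0 0 0; -40 140 -80 0 0 0; -60 190 -80 0 0 0; -80 230 -80 0 0 0; -80 230 -80 0 0 0"}}

```text
time_s: 8.35
eef_pos: [0.4098, -0.0692, 0.1496]
eef_rot: [0.001, 0.997, 0.074, 0.001]
wrist_force: [0.4, 0.1, 0.4]
opening: 0.006
```

```bash
python3 - <<'E'
from mv import *
show()
crop(optics.camera("side"),255,110,345,270,4-0.5 and 4,"pics/s7.png")
crop(optics.camera("top"),225,185,385,260,5,"pics/t7.png")
E
```

```text
t 8.45 F: [ -85.4 -105.6  149.3] yaw rel fix -0.007 tilt [ 0.001 -0.   ] wF(fix) [ 0.24 -0.34  0.73] open -0.0
```

View pics/s7.png

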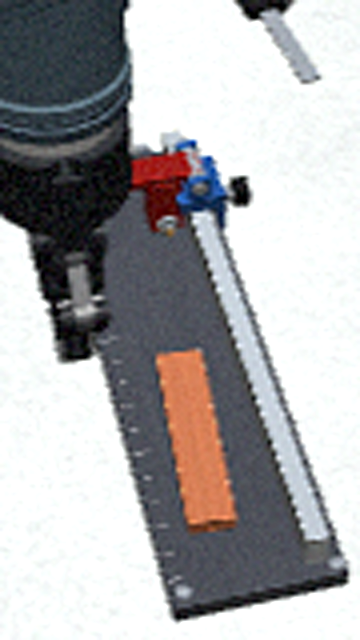

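View pics/t7.png

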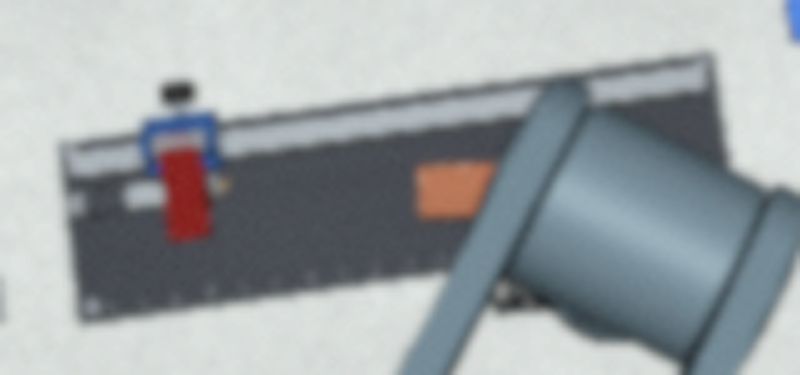

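```bash
python3 - <<'E'
from mv import *
print("pin tip T",w2f(onz(T,(225/5+225,184/5+185),.0235),F).round(1),"S",w2f(onz(S,(168/4+255,225/4+110),.0235),F).round(1))
print("leg face edge? T red right edge y at arm z70",w2f(onz(T,(210/5+225,200/5+185),.070),F).round(1),w2f(onz(T,(163/5+225,200/5+185),.070),F).round(1))
plan((-55,-84,60),0); plan((-55,-84,19),0)
E
```

```text
pin tip T [ 13.4 103.5  23.5] S [ 17.5 109.2  23.5]
leg face edge? T red right edge y at arm z70 [ -0.4 109.3  70. ] [  3.3 136.1  70. ]
to (-55, -84, 60) shift [ 30.2 -20.4  88.8] rot [-0.    -0.    -0.003]
to (-55, -84, 19) shift [ 30.2 -20.4 129.8] rot [-0.    -0.    -0.003]
```

Flag down: arm level with its tab at px (263,233) in the top view, and the brass pin tip at px (270,222), so the pin tip is near fixture y ≈ 100–105. Copper candidates: the bar on the bed at top px (332,222), and the two copper-coloured bars in the blue tray at (555–575,203), which are off the bed and so not ours. Blue look-alikes are at (405,185) and (400,295). I choose the bar on the bed and lower beside its near long side.

{"name": "step_arm", "arguments": {"targets": "15 -10 20 0 0 0; 30 -20 50 0 0 0; 30 -20 80 0 0 0; 30 -20 105 0 0 0; 30 -20 122 0 0 0; 30 -20 129.5 0 0 0; 30 -20 129.5 0 0 0"}}

```text
time_s: 9.52
eef_pos: [0.4362, -0.0415, 0.0191]
eef_rot: [-0.0, 0.997, 0.077, -0.0]
wrist_force: [0.3, -0.3, 0.2]
opening: 0.0
```

```bash
python3 - <<'E'
from mv import *
show()
crop(optics.camera("side"),255,130,345,270,4,"pics/s8.png")
E
```

```text
t 9.62 F: [-55.  -85.4  19.9] yaw rel fix -0.005 tilt [ 0.001 -0.   ] wF(fix) [-0.08 -1.26 -0.91] open 0.0
```

View pics/s8.png

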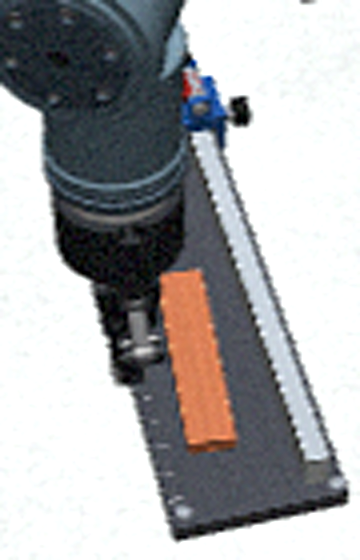

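{"name": "step_arm", "arguments": {"targets": "6 0 0 0 0 0; 12 0 0 0 0 0; 17 0 0 0 0 0; 22 0 0 0 0 0; 26 0 0 0 0 0; 30 0 0 0 0 0; 33 0 0 0 0 0; 36 0 0 0 0 0"}}

```text
time_s: 10.68
eef_pos: [0.472, -0.0365, 0.0192]
eef_rot: [-0.0, 0.997, 0.077, -0.0]
wrist_force: [-1.2, 0.2, -0.2]
opening: -0.001
```

```bash
python3 - <<'E'
from mv import *
show()
crop(optics.camera("side"),255,130,345,270,4,"pics/s9.png")
E
```

```text
t 10.78 F: [-19.1 -85.6  19.4] yaw rel fix -0.005 tilt [ 0.001 -0.   ] wF(fix) [ 0.52  0.95 -0.03] open -0.0
```

View pics/s9.png

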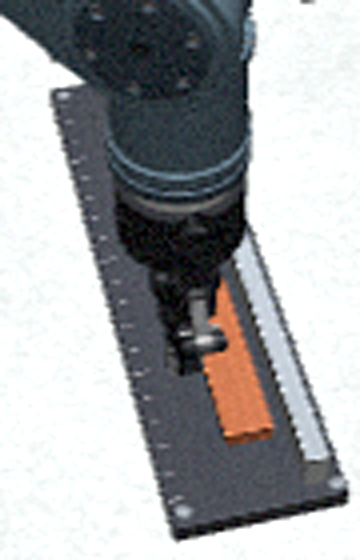

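{"name": "step_arm", "arguments": {"targets": "1 0 0 0 0 0; 2 0 0 0 0 0; 3 0 0 0 0 0; 4 0 0 0 0 0; 5 0 0 0 0 0; 6 0 0 0 0 0; 6 0 0 0 0 0"}}

```text
time_s: 11.7
eef_pos: [0.478, -0.0356, 0.0193]
eef_rot: [0.0, 0.997, 0.077, 0.0]
wrist_force: [-0.9, -0.3, -0.4]
opening: 0.003
```

```bash
python3 - <<'E'
from mv import *
show()
E
```

```text
t 11.8 F: [-13.4 -85.6  19.3] yaw rel fix -0.005 tilt [ 0. -0.] wF(fix) [1.09 0.   0.22] open 0.0
```

{"name": "step_arm", "arguments": {"targets": "1 0 0 0 0 0; 2 0 0 0 0 0; 3 0 0 0 0 0; 3 0 0 0 0 0"}}

```text
time_s: 12.3
eef_pos: [0.481, -0.0352, 0.0193]
eef_rot: [0.0, 0.997, 0.077, 0.0]
wrist_force: [-1.6, 0.3, -0.1]
opening: -0.001
```

```bash
python3 - <<'E'
from mv import *
show()
crop(optics.camera("side"),255,130,345,270,4,"pics/s10.png")
E
```

```text
t 12.4 F: [-10.4 -85.6  19.3] yaw rel fix -0.005 tilt [ 0. -0.] wF(fix) [-0.35 -0.51  0.26] open 0.0
```

View pics/s10.png

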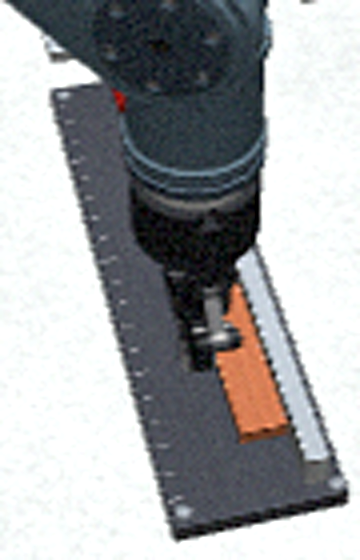

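{"name": "step_arm", "arguments": {"targets": "1 0 0 0 0 0; 2 0 0 0 0 0; 3 0 0 0 0 0; 3 0 0 0 0 0"}}

```text
time_s: 12.95
eef_pos: [0.4813, -0.0345, 0.0185]
eef_rot: [-0.0, 0.997, 0.077, -0.003]
wrist_force: [-9.1, -2.1, 3.7]
opening: 0.001
```

```bash
python3 - <<'E'
from mv import *
show()
E
```

```text
t 13.05 F: [-10.1 -85.   18.5] yaw rel fix -0.005 tilt [-0.006  0.   ] wF(fix) [-8.98 -1.25  4.25] open -0.0
```

{"name": "step_arm", "arguments": {"targets": "-4 0 0 0 0 0; -20 0 0 0 0 0; -20 0 -40 0 0 0; -20 50 -80 0 0 -0.18; -15 100 -80 0 0 -0.36; -10 130 -80 0 0 -0.54; -10 150 -80 0 0 -0.72; -10 150 -80 0 0 -0.9"}}

```text
time_s: 14.05
eef_pos: [0.4977, -0.1864, 0.0997]
eef_rot: [0.001, 0.863, 0.505, 0.001]
wrist_force: [-0.4, 0.4, 0.2]
opening: -0.005
```

```bash
python3 - <<'E'
from mv import *
show(); print(state()[0]["q"].round(2))
crop(optics.camera("side"),255,110,345,270,4,"pics/s11.png")
crop(optics.camera("top"),225,185,385,260,5,"pics/t11.png")
E
```

```text
t 14.15 F: [ -18.1 -236.1   99.4] yaw rel fix 0.895 tilt [ 0.001 -0.   ] wF(fix) [1.22 0.96 0.66] open -0.0
[-0.58  0.24  1.82  0.    1.07 -0.06]
```

View pics/s11.png

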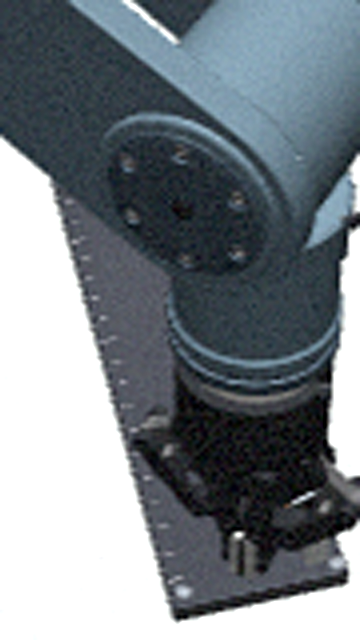

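View pics/t11.png

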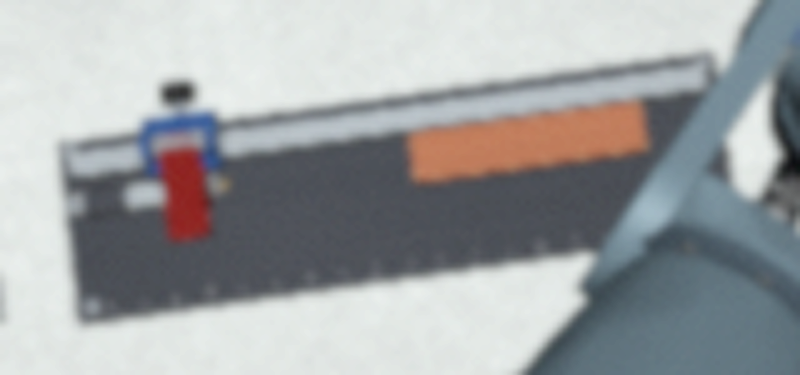

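```bash
python3 - <<'E'
from mv import *
for u in((409,158),(647,125)): print(w2f(onz(T,(u[0]/5+225,u[1]/5+185),.027),F).round(1))
plan((11,-190,50),np.pi/2); plan((11,-190,20),np.pi/2)
E
```

```text
[13.3 -7.2 27. ]
[  13.3 -150.7   27. ]
to (11, -190, 50) shift [53.6 -5.7 49.4] rot [ 0.     0.    -0.678]
to (11, -190, 20) shift [53.6 -5.7 79.4] rot [ 0.     0.    -0.678]
```

{"name": "step_arm", "arguments": {"targets": "10 -1 0 0 0 -0.17; 25 -3 0 0 0 -0.34; 40 -5 10 0 0 -0.51; 54 -6 30 0 0 -0.67; 54 -6 50 0 0 -0.67; 54 -6 70 0 0 -0.67; 54 -6 79.5 0 0 -0.67; 54 -6 79.5 0 0 -0.67"}}

```text
time_s: 15.35
eef_pos: [0.518, -0.1342, 0.0194]
eef_rot: [-0.001, 0.651, 0.759, -0.0]
wrist_force: [-0.3, -0.3, 0.9]
opening: -0.0
```

```bash
python3 - <<'E'
from mv import *
show(); print(state()[0]["q"].round(2))
plan((11,-165,20),np.pi/2); plan((11,-70,20),np.pi/2)
crop(optics.camera("side"),265,160,365,280,5,"pics/s12.png")
E
```

```text
t 15.45 F: [  11.2 -189.9   20.4] yaw rel fix 1.564 tilt [ 0.001 -0.   ] wF(fix) [ 0.96 -0.44  0.41] open 0.0
[-0.48  0.39  1.84  0.    0.92 -0.63]
to (11, -165, 20) shift [24.9 -0.4  0.4] rot [ 0.001  0.001 -0.006]
to (11, -70, 20) shift [119.9  -1.    0.4] rot [ 0.001  0.001 -0.006]
```

View pics/s12.png

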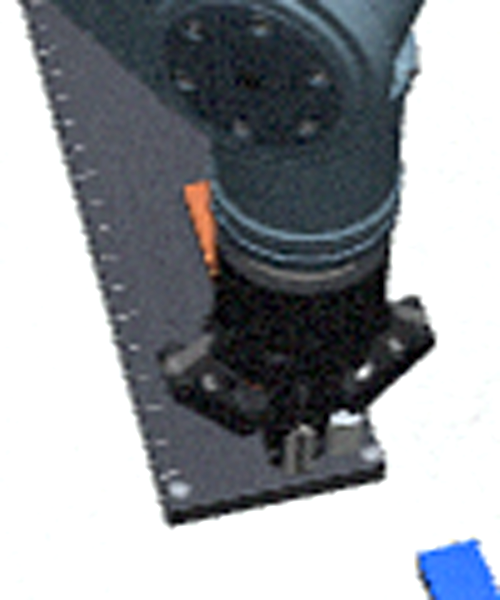

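Gripper aligned behind the bar (fingertip at about (325,251) full-frame), bar flush on the fence. Now pushing along +y.

{"name": "step_arm", "arguments": {"targets": "6 0 0 0 0 -0.006; 12 0 0 0 0 -0.006; 18 0 0.5 0 0 -0.006; 24 0 0.5 0 0 -0.006; 29 0 0.5 0 0 -0.006; 34 0 0.5 0 0 -0.006; 39 0 0.5 0 0 -0.006; 44 0 0.5 0 0 -0.006"}}

```text
time_s: 16.5
eef_pos: [0.5116, -0.0908, 0.0193]
eef_rot: [0.0, 0.649, 0.761, -0.0]
wrist_force: [-0.6, -1.4, -0.2]
opening: 0.004
```

```bash
python3 - <<'E'
from mv import *
show()
crop(optics.camera("top"),225,185,385,260,5,"pics/t12.png")
E
```

```text
t 16.6 F: [  10.9 -144.9   19.2] yaw rel fix 1.571 tilt [-0.     0.001] wF(fix) [-0.11  0.79  0.6 ] open -0.0
```

View pics/t12.png

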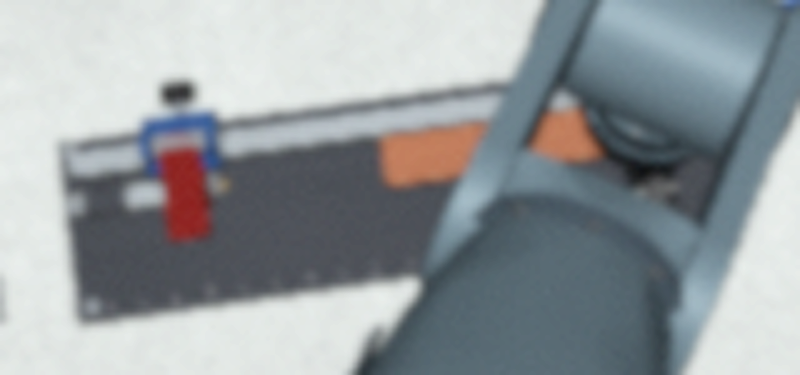

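Bar front has advanced to top px (301,215), still flat on the fence. Continuing.

{"name": "step_arm", "arguments": {"targets": "5 0 0 0 0 0; 10 0 0 0 0 0; 15 0 0 0 0 0; 20 0 0 0 0 0; 25 0 0 0 0 0; 30 0 0 0 0 0; 35 0 0 0 0 0; 40 0 0 0 0 0"}}

```text
time_s: 17.65
eef_pos: [0.5052, -0.0512, 0.0193]
eef_rot: [-0.0, 0.649, 0.761, -0.0]
wrist_force: [1.0, -1.1, 1.2]
opening: 0.002
```

```bash
python3 - <<'E'
from mv import *
show()
crop(optics.camera("top"),225,185,385,260,5,"pics/t13.png")
E
```

```text
t 17.75 F: [  10.8 -104.9   19.1] yaw rel fix 1.571 tilt [-0.001  0.001] wF(fix) [ 0.3  -0.17  0.57] open 0.0
```

View pics/t13.png

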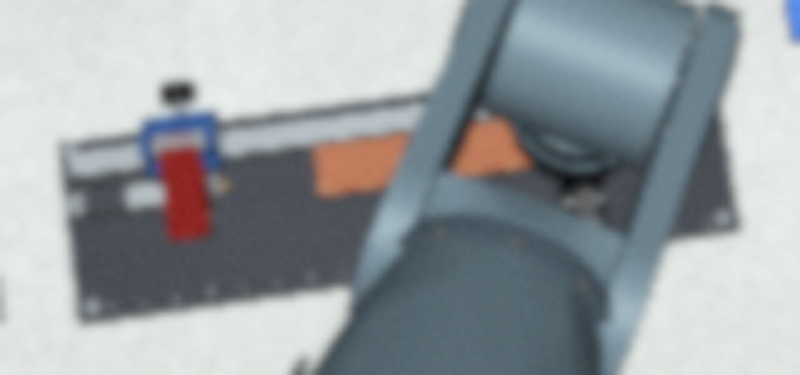

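{"name": "step_arm", "arguments": {"targets": "5 0 0 0 0 0; 10 0 0 0 0 0; 15 0 0 0 0 0; 20 0 0 0 0 0; 25 0 0 0 0 0; 30 0 0 0 0 0; 35 0 0 0 0 0; 38 0 0 0 0 0"}}

```text
time_s: 18.8
eef_pos: [0.4992, -0.0137, 0.0193]
eef_rot: [-0.0, 0.649, 0.761, -0.0]
wrist_force: [-0.7, -0.7, -0.4]
opening: -0.0
```

```bash
python3 - <<'E'
from mv import *
show()
crop(optics.camera("top"),245,185,325,245,10,"pics/t14.png")
crop(optics.camera("side"),265,130,345,190,10,"pics/s14.png")
E
```

```text
t 18.9 F: [ 10.9 -67.1  19.2] yaw rel fix 1.571 tilt [-0.  0.] wF(fix) [-0.67 -0.67  1.03] open -0.0
```

View pics/t14.png

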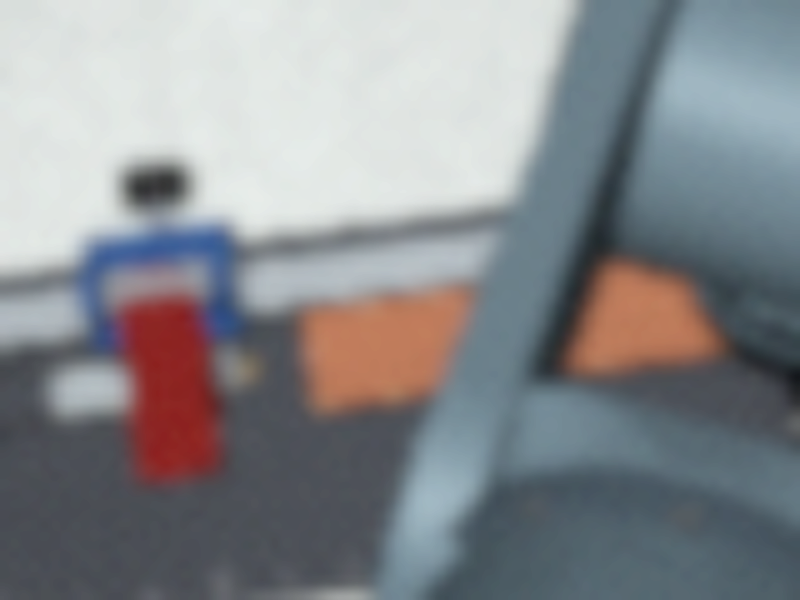

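View pics/s14.png

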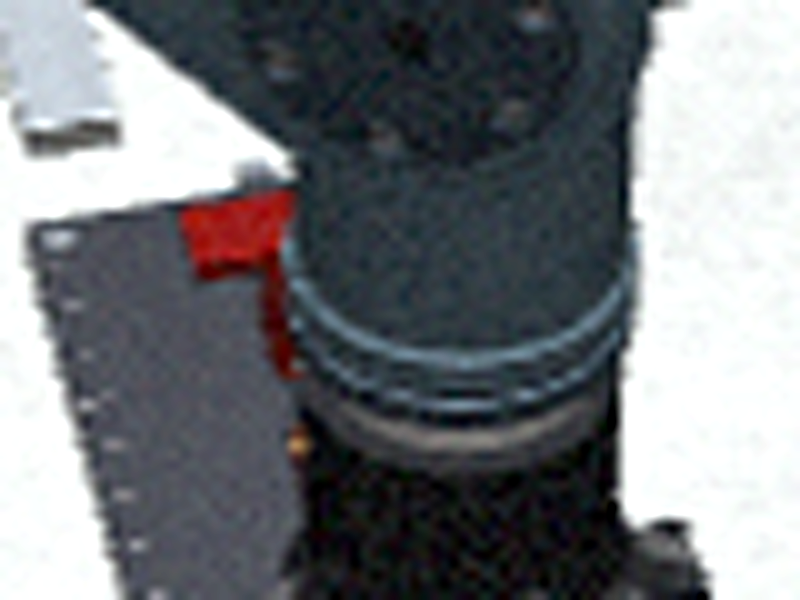

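{"name": "step_arm", "arguments": {"targets": "3 0 0 0 0 0; 6 0 0 0 0 0; 8 0 0 0 0 0; 10 0 0 0 0 0; 12 0 0 0 0 0; 13 0 0 0 0 0; 14 0 0 0 0 0"}}

```text
time_s: 19.88
eef_pos: [0.4971, -0.0002, 0.0193]
eef_rot: [0.0, 0.649, 0.761, 0.0]
wrist_force: [0.1, -1.8, 0.5]
opening: -0.001
```

```bash
cat > fm.py <<'E'
from mv import *
def favg(n=12):
    f=[];p=[]
    for i in range(n):
        c=optics.camera("top"); o=ctrl.get_obs(); f.append(R.from_euler('z',-F[2]).apply(o["wrist_force"])); p.append(w2f(o["eef_pos"],F))
    f=np.array(f);p=np.array(p)
    print("t",round(o["time_s"],2),"Fmean",f.mean(0).round(2),"std1",f.std(0).round(2),"pos",p.mean(0).round(2),"sd",p.std(0).round(2))
    return c
if __name__=="__main__":
    c=favg(); import sys
    if len(sys.argv)>1: crop(c,245,185,325,245,10,sys.argv[1])
E
python3 fm.py pics/t15.png
```

```text
t 20.57 Fmean [ 0.04 -0.06  0.01] std1 [0.35 0.4  0.32] pos [ 10.93 -53.54  19.23] sd [0.04 0.03 0.03]
```

View pics/t15.png

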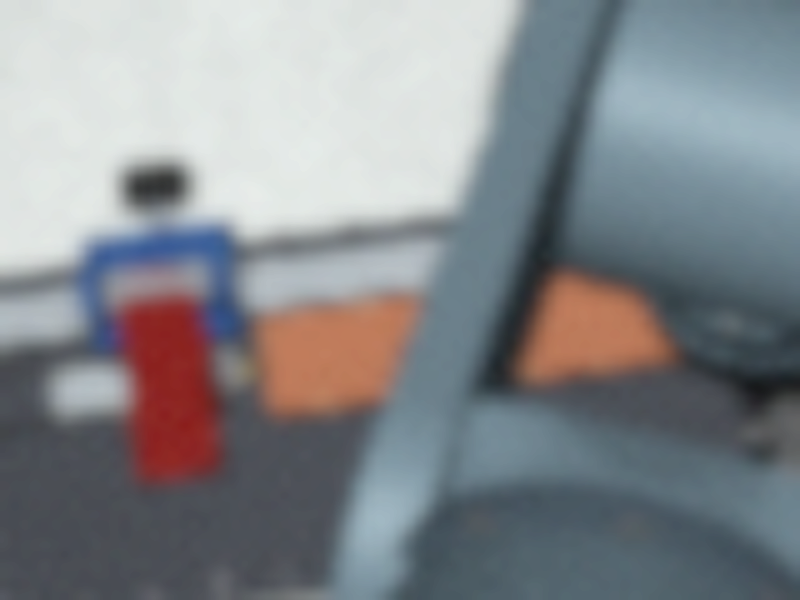

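{"name": "step_arm", "arguments": {"targets": "0.5 0 0 0 0 0; 1 0 0 0 0 0; 1.5 0 0 0 0 0; 2 0 0 0 0 0"}}

```text
time_s: 21.08
eef_pos: [0.4968, 0.0017, 0.0193]
eef_rot: [0.0, 0.649, 0.761, -0.0]
wrist_force: [0.4, -1.3, -0.5]
opening: 0.0
```

```bash
python3 -c "
from fm import *
favg(6)"
```

```text
t 21.48 Fmean [-0.15 -0.57 -0.22] std1 [0.64 0.36 0.11] pos [ 11.02 -51.59  19.29] sd [0.02 0.01 0.02]
```

{"name": "step_arm", "arguments": {"targets": "0.5 0 0 0 0 0; 1 0 0 0 0 0; 1.5 0 0 0 0 0; 2 0 0 0 0 0"}}

```text
time_s: 21.98
eef_pos: [0.4965, 0.0037, 0.0193]
eef_rot: [0.0, 0.649, 0.761, -0.0]
wrist_force: [0.0, -0.7, -0.5]
opening: -0.002
```

```bash
python3 -c "
from fm import *
favg(6)"
```

```text
t 22.38 Fmean [-0.11 -0.41 -0.54] std1 [0.82 0.34 0.29] pos [ 11.03 -49.59  19.29] sd [0.02 0.01 0.01]
```

{"name": "step_arm", "arguments": {"targets": "0.4 0 0 0 0 0; 0.8 0 0 0 0 0; 1.2 0 0 0 0 0"}}

```text
time_s: 22.75
eef_pos: [0.4963, 0.0049, 0.0193]
eef_rot: [0.0, 0.649, 0.761, -0.0]
wrist_force: [0.2, -1.1, -0.8]
opening: -0.001
```

```bash
python3 -c "
from fm import *
crop(favg(6),245,185,325,245,10,'pics/t16.png')"
```

```text
t 23.15 Fmean [-0.07 -1.14 -0.08] std1 [0.71 0.43 0.36] pos [ 11.02 -48.41  19.29] sd [0.01 0.01 0.01]
```

View pics/t16.png

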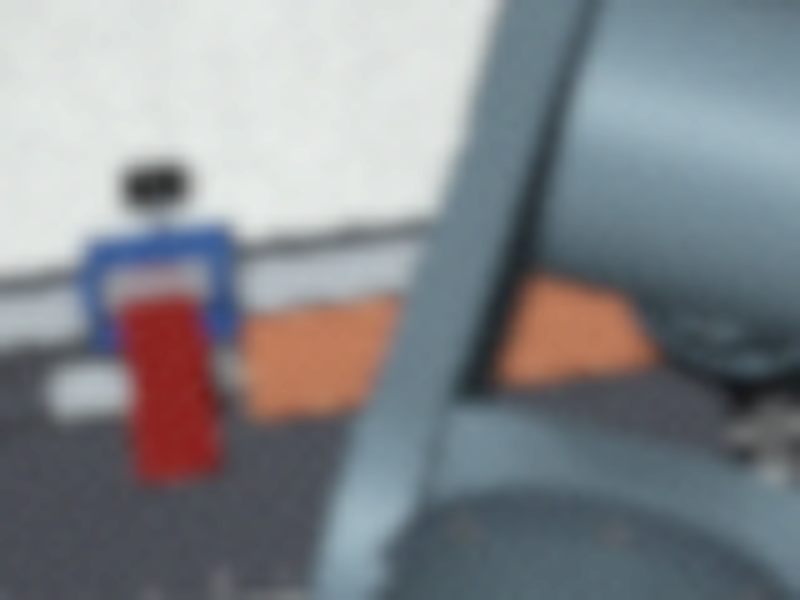

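Bar front at px ~245 (10× crop), with the brass pin no longer visible beyond the bar edge, so it is nearly home. Now 0.3 mm steps.

{"name": "step_arm", "arguments": {"targets": "0.3 0 0 0 0 0; 0.6 0 0 0 0 0; 0.6 0 0 0 0 0"}}

```text
time_s: 23.52
eef_pos: [0.4962, 0.0055, 0.0193]
eef_rot: [0.0, 0.649, 0.761, 0.0]
wrist_force: [0.8, -1.5, 0.0]
opening: -0.001
```

```bash
python3 -c "
from fm import *
favg(6)"
```

```text
t 23.93 Fmean [-0.04 -1.29 -0.23] std1 [0.33 0.42 0.22] pos [ 11.03 -47.83  19.3 ] sd [0.01 0.01 0.02]
```

{"name": "step_arm", "arguments": {"targets": "0.3 0 0 0 0 0; 0.6 0 0 0 0 0; 0.9 0 0 0 0 0; 0.9 0 0 0 0 0"}}

```text
time_s: 24.42
eef_pos: [0.496, 0.0064, 0.0193]
eef_rot: [-0.0, 0.649, 0.761, 0.0]
wrist_force: [0.6, -0.6, 0.1]
opening: 0.001
```

```bash
python3 -c "
from fm import *
favg(6)"
```

```text
t 24.82 Fmean [-0.   -0.85 -0.54] std1 [0.38 0.32 0.64] pos [ 11.02 -46.91  19.29] sd [0.01 0.01 0.01]
```

{"name": "step_arm", "arguments": {"targets": "0.3 0 0 0 0 0; 0.6 0 0 0 0 0; 0.9 0 0 0 0 0; 0.9 0 0 0 0 0"}}

```text
time_s: 25.32
eef_pos: [0.496, 0.0068, 0.0193]
eef_rot: [0.0, 0.649, 0.761, -0.0]
wrist_force: [0.4, -6.0, -1.9]
opening: 0.004
```

```bash
python3 -c "
from fm import *
favg(6)"
```

```text
t 25.73 Fmean [-0.35 -5.42 -1.16] std1 [0.62 0.19 0.24] pos [ 11.07 -46.57  19.32] sd [0.02 0.01 0.01]
```

Hard contact: 5.4 N and the motion has stopped, stiffness ≈ 8 N/mm. Adding 0.25 mm should bring it to about 7.4 N; hold it there.

{"name": "step_arm", "arguments": {"targets": "0.15 0 0 0 0 0; 0.25 0 0 0 0 0; 0.25 0 0 0 0 0; 0.25 0 0 0 0 0"}}

```text
time_s: 26.22
eef_pos: [0.496, 0.0068, 0.0193]
eef_rot: [0.0, 0.649, 0.761, -0.0]
wrist_force: [0.5, -6.5, -1.1]
opening: 0.005
```

```bash
python3 -c "
from fm import *
crop(favg(10),245,185,325,245,10,'pics/t17.png')"
```

```text
t 26.82 Fmean [-0.67 -6.06 -1.06] std1 [0.45 0.55 0.31] pos [ 11.08 -46.52  19.33] sd [0.02 0.01 0.01]
```

{"name": "step_arm", "arguments": {"targets": "0.1 0 0 0 0 0; 0.2 0 0 0 0 0; 0.2 0 0 0 0 0; 0.2 0 0 0 0 0"}}

```text
time_s: 27.32
eef_pos: [0.496, 0.0068, 0.0194]
eef_rot: [0.001, 0.649, 0.761, -0.0]
wrist_force: [-0.1, -7.2, -1.3]
opening: -0.001
```

```bash
python3 -c "
from fm import *
crop(favg(10),245,185,325,245,10,'pics/t17.png')"
```

```text
t 27.93 Fmean [-0.82 -6.99 -1.41] std1 [0.45 0.54 0.49] pos [ 11.09 -46.5   19.34] sd [0.01 0.01 0.01]
```

{"name": "step_arm", "arguments": {"targets": "0.1 0 0 0 0 0; 0.1 0 0 0 0 0; 0.1 0 0 0 0 0; 0.1 0 0 0 0 0; 0.1 0 0 0 0 0; 0.1 0 0 0 0 0; 0.1 0 0 0 0 0; 0.1 0 0 0 0 0"}}

```text
time_s: 28.92
eef_pos: [0.496, 0.0069, 0.0193]
eef_rot: [0.001, 0.649, 0.761, -0.0]
wrist_force: [0.1, -7.7, -1.9]
opening: -0.003
```

```bash
python3 -c "
from fm import *
crop(favg(10),245,185,325,245,10,'pics/t17.png')
crop(optics.camera('side'),255,110,345,250,4,'pics/s17.png')"
```

```text
t 29.52 Fmean [-1.19 -7.38 -1.69] std1 [0.47 0.45 0.38] pos [ 11.09 -46.48  19.34] sd [0.01 0.01 0.01]
```

View pics/t17.png

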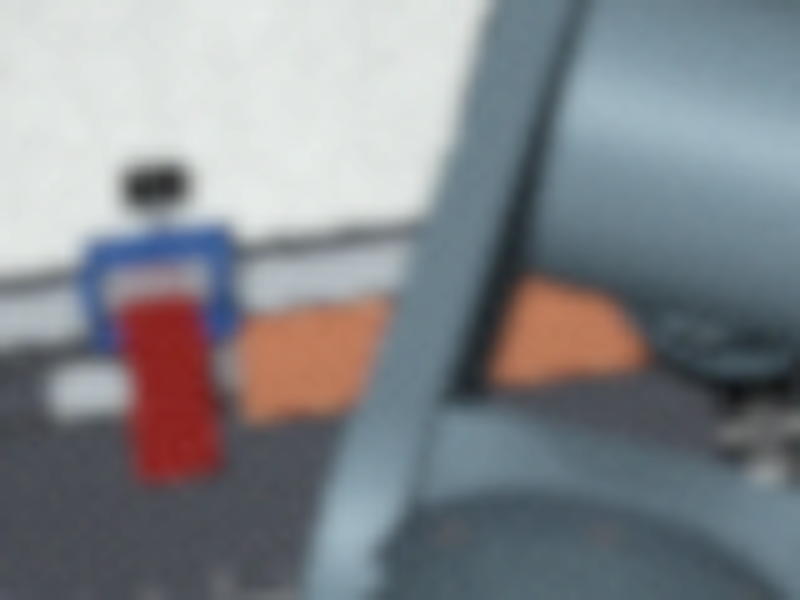

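Seated: the bar end is at px ~242 against the screw end, and the push held 7.4 N for over a second. Now backing straight off and lifting clear.

{"name": "step_arm", "arguments": {"targets": "-0.5 0 0 0 0 0; -2 0 0 0 0 0; -10 0 0 0 0 0; -25 0 0 0 0 0; -30 0 -30 0 0 0; -50 0 -70 0 0 0; -100 0 -110 0 0 0; -150 40 -130 0 0 0"}}

```text
time_s: 30.58
eef_pos: [0.5553, -0.1326, 0.1503]
eef_rot: [0.001, 0.649, 0.761, 0.0]
wrist_force: [1.1, -0.0, 0.1]
opening: -0.003
```

{"name": "step_arm", "arguments": {"targets": "-40 40 0 0 0 0; -80 80 0 0 0 0; -120 120 0 0 0 0; -140 150 0 0 0 0; -140 150 0 0 0 0; -140 150 0 0 0 0"}}

```text
time_s: 31.32
eef_pos: [0.7244, -0.2449, 0.1467]
eef_rot: [-0.001, 0.649, 0.761, -0.0]
wrist_force: [0.1, 0.5, -0.1]
opening: -0.001
```

```bash
python3 -c "
from fm import *
show()
c=optics.camera('top')
crop(c,225,185,345,250,6.5,'pics/t18.png')
cv2.imwrite('pics/t18full.png',c['image'][:,:,::-1])
s=optics.camera('side');crop(s,260,115,340,245,4.5,'pics/s18.png')
cv2.imwrite('pics/s18full.png',s['image'][:,:,::-1])"
```

```text
t 31.43 F: [ 196.9 -330.7  147.6] yaw rel fix 1.571 tilt [-0.001  0.   ] wF(fix) [-0.85 -0.14  0.24] open -0.0
```

View pics/t18.png

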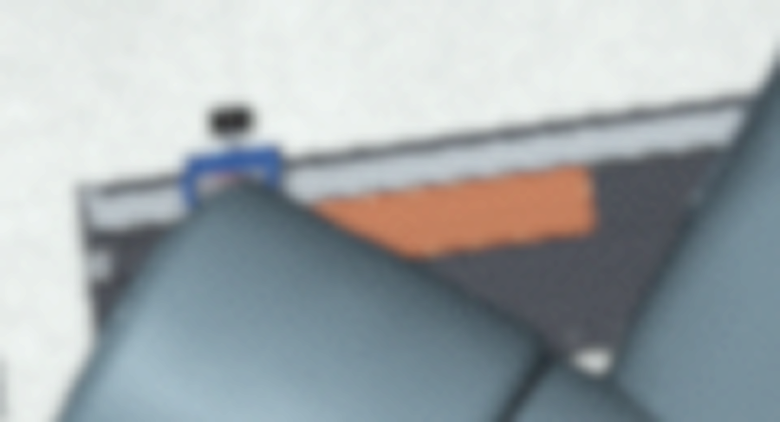

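View pics/s18.png

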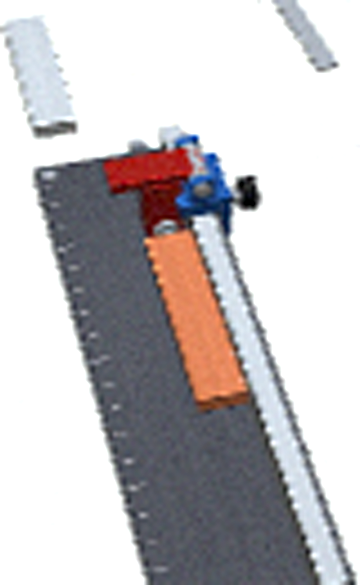

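View pics/s18full.png

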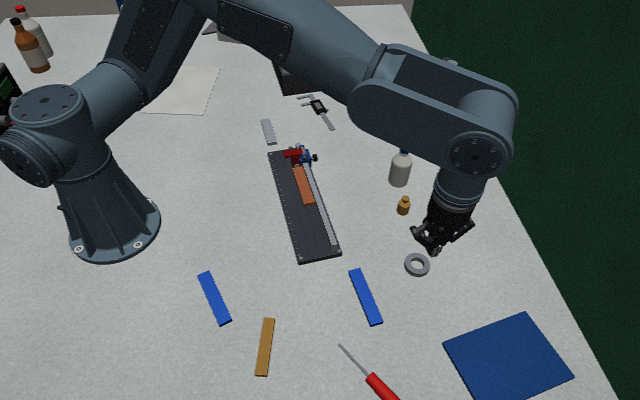

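```bash
python3 - <<'E'
from mv import *
for u in((146,239),(198,400),(190,231),(248,392)): print("S",w2f(onz(S,(u[0]/4.5+260,u[1]/4.5+115),.027),F).round(1))
for u in((420,257),(595,233),(320,206),(585,168)): print("T",w2f(onz(T,(u[0]/6.5+225,u[1]/6.5+185),.027),F).round(1))
E
```

```text
S [  2.5 101.4  27. ]
S [  2.2 -37.1  27. ]
S [ 31.1 101.7  27. ]
S [ 32.1 -38.3  27. ]
T [-3.2 46.6 27. ]
T [ -3.3 -34.2  27. ]
T [26.4 88.9 27. ]
T [ 27.  -33.7  27. ]
```

Both views show the bar's long edges parallel to the fence within about 1 mm, at the fence. The flag is down, the bar end is on the screw, and the bystanders are where they were. Handing in.

```bash
python3 -c "
from bench import ticket
print(ticket.hand_in())"
```

```text
the job is handed in; nothing more can be done
None
```

The job is done and handed in at about 31 s of the 72 s allowed. The flag is down, the bar is flat on the fence with its end home on the screw, and the gripper is clear.

- **Flag:** I swung it down with the shut fingertips and pressed until it met its stop. The force rose from about 5 to 14 N with almost no further travel. The last side picture shows it still down.
- **Bar:** I pushed it sideways onto the fence (about 9 N), then slid it along to the stop by its end. Contact came sharply, and I held the push at 6.1 N, then 7.0 N, then 7.4 N (averaged readings) for about 3 s. No reading I took along the bar went over 8 N. I then backed straight off.
- **Last checks:** The side and top views both show the bar's edges parallel to the fence within about 1 mm. In the pictures, its end is on the screw. The bystanders I could see were in their places, and nothing was touching the robot.
- **Not measured directly or disagreeing:**
  - The contact pin has no readout here. That it is pushed in follows from the hard stop, and from the pin no longer showing in the pictures.
  - The push figures are taken at the wrist. The force on the screw itself is probably about 1 N lower because of the bar's friction.
  - The two cameras disagreed by about 5 mm on position, which is more than the calibration's 2 mm, so I found the seat by feel.

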